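# Wedge the lifting plate up to the height gauge

### The job

Pick up the loose steel wedge, set it down at the lifting fixture with its thin end pointing into the mouth between the guide rails, and slide it in under the lifting plate until the plate has risen to the height set by the gauge pin above it and is snug against that pin. Feel for the pin and stop there: it is sprung and must be pressed only lightly, so do not drive the wedge on once the plate is up against it. Raise the plate with the wedge alone, leave the wedge in place holding it up, and do not disturb the tin, the pin stand or the housing nearby.

Things in the scene. Friction and masses are not known exactly. Their poses are not given: they have to be found in the camera images.
- wedge: loose plain steel wedge, 28 mm wide, 148 mm long, about 0.28 kg. Origin on its underside below the middle of its upright tail block (28 x 28 mm, 38 mm high: grasp it or push its flat back face, at x = -14 mm). +x points to the thin end, z up. A 23 mm high shank runs from the block to x = 34 mm, then the top slopes down to the thin end at x = 134 mm.
- wedge_tip (a point): middle of the wedge's thin end, on its underside, 134 mm ahead of the wedge's origin. The wedge is 3 mm thick here and 1 mm thicker for each 5 mm back, to 23 mm. The slope is self-locking: let go under the plate, the wedge stays.
- fixture: fixed lifting fixture. Origin on the work surface midway between its two guide rails, straight below the plate's front follower bar; +x is the way the wedge is pushed in, z up. Rails 8 mm high, inner faces at y = +-16.5 mm, x = -35 to +100 mm; between them is bare work surface on which the wedge slides. Two 60 mm tall pillars at x = 20, y = +-27 mm; crossbar behind.
- mouth (a point): middle of the rails' open mouth, on the work surface, 35 mm before the fixture's origin (x = -35 mm). From here outwards two 8 mm high mouth pieces flare to about 45 mm apart at x = -54 mm and guide the thin end in.
- lift_plate: grey lifting plate, 80 x 78 x 14 mm, about 0.35 kg, guided on the fixture so that it only moves straight up, 22 mm at most. Origin level with its underside, above the fixture's origin; 14 mm above the work surface when it is down.
- follower (a point): lowest line of the round bar across the plate's front edge, which rides on the wedge's slope; 5 mm above the work surface when down. The plate starts to rise with the thin end about 10 mm past it and rises 1 mm per 5 mm of push. While it rises freely the push needed is steady, but is between about 2.5 and 7 N from start to start (hidden friction and mass).
- gauge: fixed height gauge: post and arm over the plate (arm's underside 82 mm above the work surface, its front at x = 28 mm of the fixture), same origin as the fixture. Its setting screw holds a thin sprung pin pointing down at the plate, at x = 40 mm. The pin's end is set 3 to 13 mm above the plate lying down, differently each time and not measured: find it by feel or sight.
- gauge_arm (a point): middle of the arm's underside above the pin, 82 mm above the work surface. The pin gives way from about 3.5 N, then adds 5 N per mm of rise (1 N per mm of push). Each newton on the pin adds about 0.7 to 1.5 N to the push on the wedge. Snug and right is 2.5 to 11 N on the pin; over 15 N overloads it.
- grease_tin: round tin, 54 mm across, 24 mm high, bystander; origin at the centre of its underside
- gauge_block: green block with five upright gauge pins, 34 x 62 x 41 mm, bystander; origin at the centre of its underside
- housing: small white moulded housing with prongs, 25 x 28 x 24 mm, bystander; origin at the centre of its underside

How it is judged:
On the way, in this order (a step that is already met when the one before it is completed fails the run):
1. the wedge stands between the rails with its thin end under the front of the plate (past the follower bar), the plate not yet against the pin (x of wedge_tip in the frame of fixture above 0.01 m and y of wedge_tip in the frame of fixture between -0.006 and 0.006 m and contact force between lift_plate and gauge below 0.5 N), for 0.1 s.
2. the plate, carried by the wedge, is up against the gauge pin (2.5 to 13 N) (x of wedge_tip in the frame of fixture above 0.01 m and y of wedge_tip in the frame of fixture between -0.006 and 0.006 m and contact force between lift_plate and gauge between 2.5 and 13 N and contact force between wedge and lift_plate above 2 N), for 0.2 s.
At the end, for the whole second after the job is handed in: The wedge lies at rest between the rails (thin end past the follower bar, within 6 mm of the midline, within 0.12 rad of the fixture's direction, flat within 0.06 rad) and carries the plate, which presses on the gauge pin with 2.5 to 11 N. The robot has let go (x of wedge_tip in the frame of fixture above 0.01 m and y of wedge_tip in the frame of fixture between -0.006 and 0.006 m and contact force between lift_plate and gauge between 2.5 and 11 N and contact force between wedge and lift_plate above 2 N and angle between wedge's own z axis and vertical below 0.06 rad and angle between the x axis of wedge and the x axis of fixture, either way round below 0.12 rad and linear speed of each of wedge, lift_plate below 0.005 m/s); the robot touches nothing.
It fails at once if the gauge pin is overloaded (more than 15 N between plate and gauge) (contact force between lift_plate and gauge above 15 N).
It fails at once if the robot itself pushes the lifting plate (contact force between any of the fingers, the arm and lift_plate above 2 N).
It fails at once if the grease tin is shifted more than 20 mm (distance of grease_tin from where it was at the start of the episode above 0.02 m).
It fails at once if the gauge-pin stand is shifted more than 20 mm (distance of gauge_block from where it was at the start of the episode above 0.02 m).
It fails at once if the white housing is shifted more than 20 mm (distance of housing from where it was at the start of the episode above 0.02 m).
It also fails if it takes over 64 s, if anything falls off the work surface, if the arm or the gripper's body presses on something with over 40 N, if the wrist force passes 120 N, or if a joint passes its speed limit or range.

### The arm

A 6-joint arm with a two-finger parallel gripper is mounted at the origin on the work surface; the furniture and walls round the work are solid. World frame = base frame: x ahead of the robot, y to its left, z up, the work surface at z = 0. Lengths are in m, angles in rad, forces in N, time in s.
With the tool pointing down it reaches from about 0.25 to 0.725 m from the base axis. Payload 9.7 kg.
Tool frame: the origin (TCP) lies on the centre line of the jaws, within the pads' length; the fingertips stand 11 mm ahead of it and the grasp point (between the pads) lies 8 mm behind it; z points along the fingers, y is the line along which they close (so a half turn about z gives the same grasp; the last joint's range is limited). The gripper opens to 85 mm and grips with 20 to 120 N. Pads are 22 mm wide; open, the fingers measure 114 mm over their backs; the gripper's body (76 mm by 85 mm) begins 54 mm behind the grasp point. The pads swing forward as they close: fully open they stand 13 mm farther back than shut.
Start: joints at [1.299, 0.087, 0.176, 1.66, 0, 1.571], TCP at [0.148, 0.53, 0.242] pointing down, gripper open.
Joint ranges: [-3.13, 3.13], [-0.85, 1.81], [-1.15, 1.24], [-2.2, 2.28], [-1.44, 1.52], [-3.14, 3.14]. Speed limits (rad/s): [2.22, 2.22, 2.57, 3.14, 3.14, 3.14].

### API

Orientations are given as [roll, pitch, yaw] about the fixed x, y, z axes, in that order (R = Rz(yaw) Ry(pitch) Rx(roll)).
In Python, from workcell import arm gives the robot as it stands. The module is installed in compiled form; this text tells all that it offers.
- The arm moves only by the shell command python3 -m crank 'ROWS' [OPENING]. ROWS is JSON, a list of rows, each a list of 6 numbers: the shift along the tool's x, y, z in cm, then the turn, a rotation vector about the tool's x, y, z in rad. In form: [[x, y, z, ax, ay, az], ...]. A call has 1 to 10 rows; each row shifts and turns the commanded pose from where the row before left it, along the tool's axes as they then stand; what a row does not reach is not made up. A row lasts 1/10 s, in which the tool goes at most 50 mm and 8.59 degrees, less where a joint would pass 70% of its speed; a pose out of reach is approached as far as the arm can. A call with a gripper value outside its range is refused whole. OPENING is the finger opening in cm, from 0 to 8.54, set as the call begins (- or left out, the last holds). The fingers move at their own pace and stop on an object; the grip force is fixed at half the most. Time passes only in rows, so rows that do not move let the fingers close. It gives the time, the measured TCP pose, the force, the opening and the grip force at its end, in the units of the state.
- arm.sense(): the state, without advancing time (a new reading comes with each control period).
- arm.camera(name): name is "side" or "top" or "wrist"; returns a dict with "frame" (400x640x3 uint8, red, green, blue), "vertical_fov" (degrees; the focal length in pixels is half the picture's height over the tangent of half this angle, whatever the lens; pixels are square), "cx", "cy" (the principal point, pixels), "k1" (the pictures are not rectified: a ray, as slopes to the right and down, at radius r is drawn at 1 + k1 r^2 times it, then the intrinsics apply), "R" (3x3) and "t" (3): a world point X has camera coordinates R X + t; the wrist camera has in their place "hand_eye" (4x4, takes a point from camera to tool coordinates, whose origin is the TCP and whose axes are the flange's). Camera axes: x right, y down, z forward; pixel columns grow to the right and rows downward; lengths in m; the calibration is good to about 2 mm. A picture is of the moment at which its call begins: read the wrist's pose just before it. There is no depth.
- arm.close_job(): hands the job in; it is judged then, once.
Trained networks look in a picture, given as the dict that the camera call returned (one of the last four; its "shot" number tells which), for a name from the list of things; names that differ only in an ending like _2 or _b are one class to them, and where a whole thing is asked for, a point or a joint stands for the part that bears it (a point fixed in the world has none). Each returns a list of dicts, best first, with "conf" (0 to 1); they miss things now and then, are a little off and sometimes report something else, mostly with a low value. They report only what shows in the picture. A call takes as long as a camera call.
- arm.spot_in(picture, label): "extent" ([left, top, right, bottom] in pixels, round what is visible of it).
- arm.tip_of(picture, label): "position" ([row, column] in pixels: a listed point, or the origin of a listed thing).
The state is a dict: "time_s": time; "qpos": joint angles; "qd": joint speeds; "joint_efforts": joint torques, N m; "eef_pos": TCP position; "tool_rot": TCP orientation; "force": force on the tool from outside, world axes, zero at the start; "ft_torque": the same for the moment, N m; "gripper_width": opening from 0.0 (shut) to 1.0 (fully open); "grasp_force": force on a finger pad.
Only numpy, scipy, OpenCV 4.12 (cv2) and the standard library are available. Lean on these libraries where they do the work, as an engineer would, in place of code of your own. Each camera call takes 0.05 s, during which the arm holds its last target. There are 200 camera calls.

## Working session

There is one attempt and no reset: what is moved stays moved. The work goes in short steps, Python scripts to look and compute and a shell command to move; the robot and the scene stay as the last step left them, time stands still between calls to the robot, and variables do not carry over. Pictures are saved under pics/ and viewed, at most 10 in all, crops included, and the job is handed in when it is done.

```bash
mkdir -p pics
cat > h.py <<'E'
import numpy as np, cv2, json
from scipy.spatial.transform import Rotation as Ro
from workcell import arm
def cam(name):
    s=arm.sense(); p=arm.camera(name)
    if name=="wrist":
        T=np.eye(4); r=np.array(s["tool_rot"],float)
        T[:3,:3]=r if r.shape==(3,3) else Ro.from_euler('xyz',r).as_matrix()
        T[:3,3]=s["eef_pos"]; M=np.linalg.inv(T@np.array(p["hand_eye"]))
        p["R_"],p["t_"]=M[:3,:3],M[:3,3]
    else: p["R_"],p["t_"]=np.array(p["R"]),np.array(p["t"])
    return p
def K(p):
    f=p["frame"].shape[0]/2/np.tan(np.radians(p["vertical_fov"])/2)
    return np.array([[f,0,p["cx"]],[0,f,p["cy"]],[0,0,1]]),np.array([p["k1"],0,0,0],float)
def toz(p,rc,z=0.):
    k,d=K(p); u=cv2.undistortPoints(np.array([[[rc[1],rc[0]]]],float),k,d)[0,0]
    R,t=p["R_"],p["t_"]; v=R.T@np.array([u[0],u[1],1]); c=-R.T@t
    return c+v*(z-c[2])/v[2]
def proj(p,X):
    k,d=K(p); return cv2.projectPoints(np.array(X,float).reshape(-1,1,3),cv2.Rodrigues(p["R_"])[0],p["t_"],k,d)[0][:,0]
def save(p,n,crop=None,s=1):
    f=p["frame"][:,:,::-1]
    if crop: f=f[crop[1]:crop[3],crop[0]:crop[2]]
    cv2.imwrite("pics/"+n,cv2.resize(f,None,fx=s,fy=s))
E
python3 - <<'E'
from h import *
print(arm.sense())
Z=dict(wedge=0,wedge_tip=0,fixture=0,mouth=0,lift_plate=.014,follower=.005,gauge_arm=.082,grease_tin=0,gauge_block=0,housing=0)
ims=[]
for n in("top","side"):
    p=cam(n); ims.append(p["frame"][:,:,::-1])
    for l,z in Z.items():
        for d in arm.tip_of(p,l)[:2]: print(n,l,round(d["conf"],2),np.round(d["position"]),toz(p,d["position"],z).round(4))
cv2.imwrite("pics/a.png",cv2.resize(np.vstack(ims),(0,0),fx=.75,fy=.75))
E
```

```text
{'time_s': 0.0, 'qpos': array([1.29902435e+00, 8.74685988e-02, 1.75152123e-01, 1.65979341e+00,
       9.28874090e-06, 1.57080568e+00]), 'qd': array([ 0.00020348, -0.00072951, -0.00287144,  0.00089619, -0.0025796 ,
        0.00070946]), 'joint_efforts': array([-6.24336753e-04, -5.20383990e+01,  4.64810443e+01,  1.62805634e-02,
       -2.86572242e-05, -1.21229695e-05]), 'eef_pos': array([0.14758382, 0.52961627, 0.2415876 ]), 'tool_rot': array([-3.14027909e+00, -9.27644944e-06,  2.86981131e+00]), 'force': array([ 0.5228463 , -0.46599579,  0.05144704]), 'ft_torque': array([0.02298808, 0.02088644, 0.02785034]), 'grasp_force': 0.0, 'gripper_width': 0.9997465832600082}
top wedge 0.66 [245. 420.] [ 0.4438 -0.3041  0.    ]
top wedge 0.38 [176. 283.] [0.6376 0.0889 0.    ]
top wedge_tip 0.74 [199. 407.] [ 0.5762 -0.271   0.    ]
top fixture 0.72 [176. 282.] [0.6385 0.0918 0.    ]
top fixture 0.55 [176. 283.] [0.6403 0.0884 0.    ]
top mouth 0.68 [183. 286.] [0.617  0.0791 0.    ]
top lift_plate 0.97 [175. 279.] [0.6388 0.0987 0.014 ]
top lift_plate 0.39 [244. 420.] [ 0.445 -0.302  0.014]
top f
[... 288 characters left out ...]
k 0.66 [185. 284.] [0.6113 0.0845 0.    ]
top housing 0.56 [182. 363.] [ 0.6252 -0.1454  0.    ]
top housing 0.46 [253. 215.] [0.4154 0.2728 0.    ]
side wedge 0.61 [173. 378.] [ 0.4396 -0.3035  0.    ]
side wedge_tip 0.65 [176. 330.] [ 0.5775 -0.2589  0.    ]
side fixture 0.8 [256. 280.] [0.6437 0.0908 0.    ]
side mouth 0.58 [254. 297.] [0.607  0.0745 0.    ]
side lift_plate 0.79 [251. 281.] [0.6426 0.0859 0.014 ]
side follower 0.65 [255. 282.] [0.6394 0.091  0.005 ]
side gauge_arm 0.72 [229. 259.] [0.6837 0.0975 0.082 ]
side grease_tin 0.84 [200. 306.] [ 0.6264 -0.1303  0.    ]
side gauge_block 0.73 [176. 286.] [ 0.705  -0.2377  0.    ]
side housing 0.77 [339. 379.] [0.4113 0.2718 0.    ]
```

View pics/a.png

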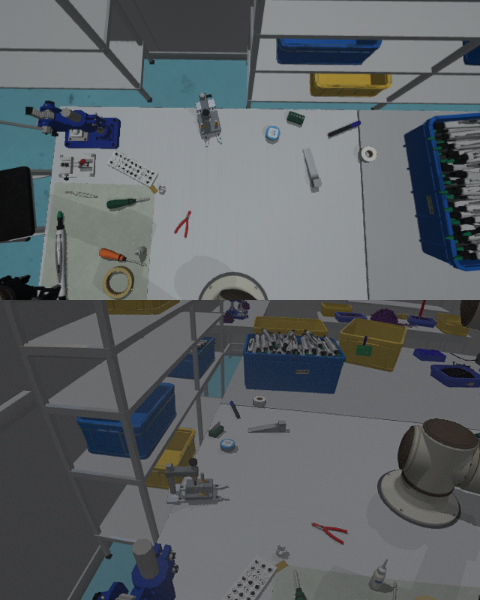

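```bash
python3 -m crank '[[-3.8,-2.75,-0.5,0,0,0],[-3.8,-2.75,-0.5,0,0,0],[-3.8,-2.75,-0.5,0,0,0],[-3.8,-2.75,-0.5,0,0,0],[-3.8,-2.75,-0.5,0,0,0],[-3.8,-2.75,-0.5,0,0,0],[-3.8,-2.75,-0.5,0,0,0],[-3.8,-2.75,-0.5,0,0,0],[-3.8,-2.75,-0.5,0,0,0],[-3.8,-2.75,-0.5,0,0,0]]'
python3 -m crank '[[-3.8,-2.75,-0.5,0,0,0],[-3.8,-2.75,-0.5,0,0,0],[0,0,0,0,0,-0.14],[0,0,0,0,0,-0.14],[0,0,0,0,0,-0.14],[0,0,0,0,0,-0.12],[0,0,0,0,0,0]]'
python3 - <<'E'
from h import *
p=cam("wrist"); print(p["hand_eye"],p["vertical_fov"])
print(-p["R_"].T@p["t_"])
save(p,"b.png")
for l,z in dict(fixture=0,mouth=0,lift_plate=.014,follower=.005,gauge_arm=.082).items():
    for d in arm.tip_of(p,l)[:2]: print(l,round(d["conf"],2),np.round(d["position"]),toz(p,d["position"],z).round(4))
E
```

```text
time_s: 2.1
eef_pos: [0.4407, 0.1611, 0.2928]
tool_rot: [3.141, 0.001, 2.87]
force: [1.4, 1.3, 0.3]
gripper_width: 1.005
grasp_force: 0.0
time_s: 2.8
eef_pos: [0.4983, 0.0894, 0.3023]
tool_rot: [-3.142, -0.0, -2.872]
force: [-0.8, 0.4, 0.4]
gripper_width: 0.998
grasp_force: 0.0
[[-5.58758478e-04 -9.54046545e-01 -2.99657934e-01  7.60376277e-02]
 [ 9.99999754e-01 -4.06282561e-04 -5.71137445e-04 -1.62229810e-05]
 [ 4.23145913e-04 -2.99658179e-01  9.54046538e-01 -1.31184002e-01]
 [ 0.00000000e+00  0.00000000e+00  0.00000000e+00  1.00000000e+00]] 71.88962093348312
[0.42506485 0.06913162 0.43347726]
fixture 0.58 [246. 294.] [0.6446 0.0915 0.    ]
mouth 0.84 [229. 293.] [0.6144 0.0813 0.    ]
lift_plate 0.95 [248. 295.] [0.6407 0.0923 0.014 ]
follower 0.68 [245. 296.] [0.6392 0.0939 0.005 ]
gauge_arm 0.9 [296. 290.] [0.6844 0.1009 0.082 ]
gauge_arm 0.57 [230. 296.] [0.5783 0.0829 0.082 ]
```

View pics/b.png

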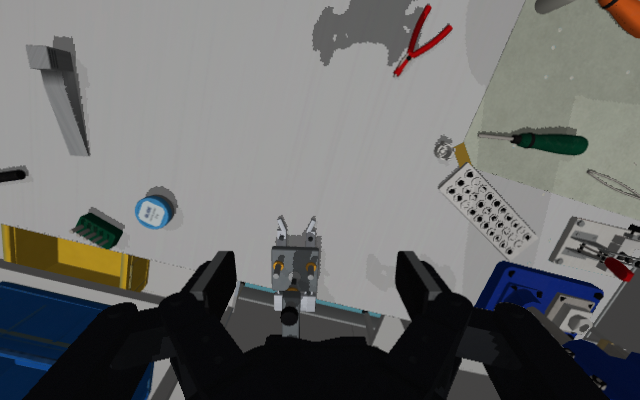

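```bash
python3 -m crank '[[1.33,-4.05,1.1,0,0,0],[1.33,-4.05,1.1,0,0,0],[1.33,-4.05,1.1,0,0,0],[1.33,-4.05,1.1,0,0,0],[1.33,-4.05,1.1,0,0,0],[1.33,-4.05,1.1,0,0,0],[1.33,-4.05,1.1,0,0,0],[1.33,-4.05,1.1,0,0,0],[1.33,-4.05,1.1,0,0,0],[0,0,0,0,0,0]]'
python3 - <<'E'
from h import *
p=cam("wrist")
for l,z in dict(wedge=0,wedge_tip=0).items():
    for d in arm.tip_of(p,l)[:2]: print(l,round(d["conf"],2),np.round(d["position"]),toz(p,d["position"],z).round(4))
print(arm.spot_in(p,"wedge"))
save(p,"c.png")
E
```

```text
time_s: 4.1
eef_pos: [0.4783, -0.2974, 0.2008]
tool_rot: [3.14, -0.002, -2.879]
force: [-0.9, 1.2, -0.1]
gripper_width: 0.997
grasp_force: 0.0
wedge 0.78 [157. 318.] [ 0.4509 -0.3018  0.    ]
wedge_tip 0.62 [256. 314.] [ 0.5794 -0.2726  0.    ]
[{'extent': [305.3, 145.8, 334.4, 261.7], 'conf': 0.56}]
```

View pics/c.png

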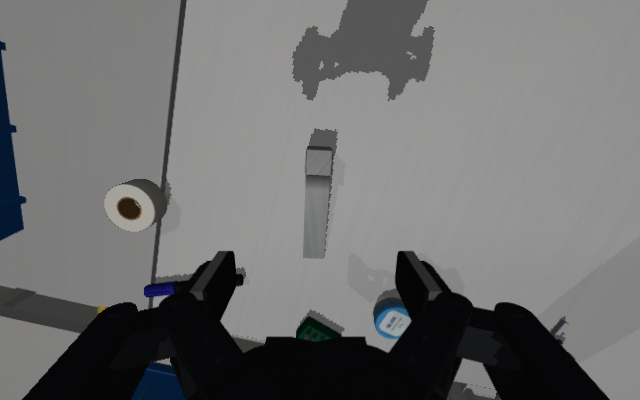

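Run:
```python
from h import *
p=cam("wrist")
for rc in[(149,308),(149,332),(176,306),(176,331)]: print(toz(p,rc,.038).round(4))
c=toz(p,(162.5,319.3),.038); t=toz(p,(258,314),.0015)
print(c,t,np.hypot(*(t-c)[:2]),np.arctan2(*(t-c)[1::-1]))
s=arm.sense(); print(s["eef_pos"],s["tool_rot"])
```

```text
[ 0.4421 -0.3117  0.038 ]
[ 0.4353 -0.2871  0.038 ]
[ 0.471  -0.3063  0.038 ]
[ 0.4637 -0.2799  0.038 ]
[ 0.45280091 -0.29624335  0.038     ] [ 0.58553131 -0.26619889  0.0015    ] 0.1360883133878886 0.2226057511487833
[ 0.47981953 -0.29280421  0.2038464 ] [-3.14124080e+00  5.68642269e-04 -2.87265262e+00]
```

```bash
python3 -m crank '[[2.7,0.35,0,0,0,0.047],[0,0,4,0,0,0],[0,0,4,0,0,0],[0,0,3,0,0,0],[0,0,0,0,0,0],[0,0,0,0,0,0]]' 6
python3 - <<'E'
from h import *
s=arm.sense(); print(s["eef_pos"],s["tool_rot"])
p=cam("wrist"); save(p,"d.png")
for l,z in dict(wedge=0,wedge_tip=0).items():
    for d in arm.tip_of(p,l)[:1]: print(l,round(d["conf"],2),np.round(d["position"]),toz(p,d["position"],z).round(4))
E
```

```text
time_s: 4.95
eef_pos: [0.453, -0.2968, 0.0945]
tool_rot: [-3.141, 0.0, -2.919]
force: [-0.1, -0.4, 0.5]
gripper_width: 0.701
grasp_force: 0.0
[ 0.45296529 -0.29680435  0.09453555] [-3.14116832e+00  4.52444028e-04 -2.91926675e+00]
wedge 0.73 [202. 310.] [ 0.4491 -0.3024  0.    ]
wedge_tip 0.63 [329. 311.] [ 0.5806 -0.2726  0.    ]
```

View pics/d.png

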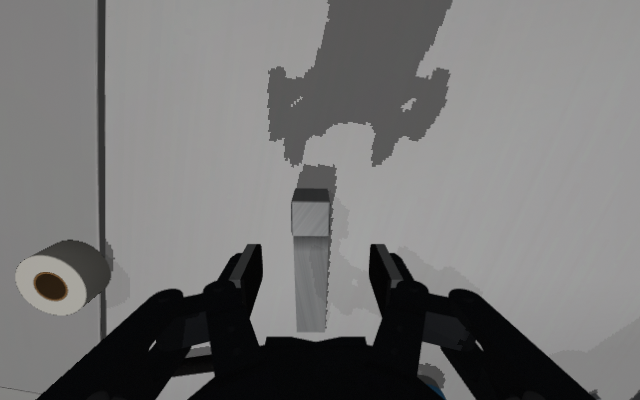

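Run:
```python
from h import *
p=cam("wrist")
c=toz(p,(219,310.5),.038); t=toz(p,(331,311.5),.0015)
print(c,t,np.hypot(*(t-c)[:2]),np.arctan2(*(t-c)[1::-1]))
s=arm.sense(); print(Ro.from_euler('xyz',s["tool_rot"]).as_matrix().T@(c-s["eef_pos"]))
```

```text
[ 0.45159932 -0.30218895  0.038     ] [ 0.58368803 -0.27294853  0.0015    ] 0.13528647135958521 0.21785624970747297
[ 0.00297638 -0.00367286  0.05746148]
```

```bash
python3 -m crank '[[0.2,-0.4,2,0,0,0],[0,0,2.5,0,0,0],[0,0,1.5,0,0,0],[0,0,1.05,0,0,0],[0,0,0,0,0,0],[0,0,0,0,0,0]]'
python3 -m crank '[[0,0,0,0,0,0],[0,0,0,0,0,0],[0,0,0,0,0,0],[0,0,0,0,0,0],[0,0,0,0,0,0],[0,0,0,0,0,0],[0,0,0,0,0,0],[0,0,0,0,0,0]]' 0
```

```text
time_s: 5.75
eef_pos: [0.4518, -0.302, 0.0236]
tool_rot: [-3.141, 0.001, -2.92]
force: [0.5, 0.3, 1.4]
gripper_width: 0.704
grasp_force: 0.0
time_s: 6.55
eef_pos: [0.452, -0.3022, 0.0239]
tool_rot: [-3.14, 0.001, -2.92]
force: [-0.4, 0.5, 5.7]
gripper_width: 0.317
grasp_force: 60.3
```

```bash
python3 -m crank '[[0,0,-4,0,0,0],[0,0,-4,0,0,0],[-0.83,4.2,-4,0,0,0],[-0.83,4.2,0,0,0,0],[-0.83,4.2,0,0,0,0],[-0.83,4.2,0,0,0,0],[-0.83,4.2,0,0,0,0],[-0.83,4.2,0,0,0,0],[-0.83,4.2,0,0,0,0],[-0.83,4.2,0,0,0,0]]'
python3 -m crank '[[0,0,0,0,0,0],[0,0,0,0,0,0],[0,0,0,0,0,0]]'
python3 - <<'E'
from h import *
for q in("wrist","top"):
  p=cam(q)
  if q=="wrist": save(p,"e.png")
  for l,z in dict(fixture=0,mouth=0,lift_plate=.014,follower=.005,gauge_arm=.082).items():
    for d in arm.tip_of(p,l)[:1]: print(l,round(d["conf"],2),np.round(d["position"]),toz(p,d["position"],z).round(4))
E
```

```text
time_s: 7.55
eef_pos: [0.4421, 0.0359, 0.1368]
tool_rot: [-3.142, -0.0, -2.921]
force: [1.7, 0.5, -2.4]
gripper_width: 0.315
grasp_force: 60.7
time_s: 7.85
eef_pos: [0.4426, 0.0337, 0.1367]
tool_rot: [-3.141, -0.001, -2.921]
force: [0.4, -0.1, -2.6]
gripper_width: 0.314
grasp_force: 60.9
fixture 0.64 [179. 281.] [ 0.6304  0.0945 -0.    ]
mouth 0.93 [183. 288.] [0.6171 0.0745 0.    ]
lift_plate 0.81 [176. 279.] [0.6353 0.0983 0.014 ]
follower 0.69 [174. 279.] [0.642  0.1005 0.005 ]
```

View pics/e.png

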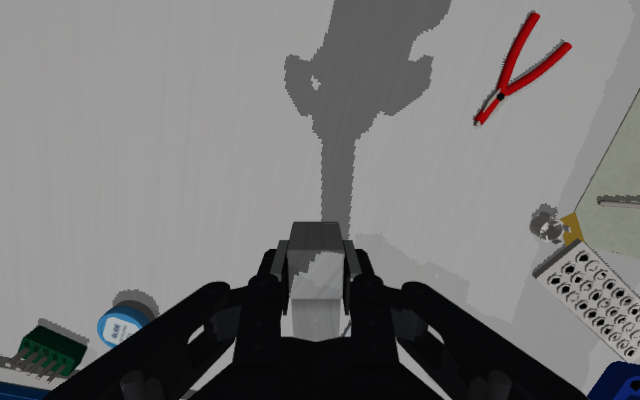

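```bash
python3 -m crank '[[-1.6,3,-1,0,0,0],[-1.6,3,-1,0,0,0],[-1.6,3,-1,0,0,0],[-1.6,3,0,0,0,0],[-1.6,3,0,0,0,0],[0,0,0,0,0,0],[0,0,0,0,0,0],[0,0,0,0,0,0]]'
python3 - <<'E'
from h import *
p=cam("wrist"); s=arm.sense(); print(s["eef_pos"],s["tool_rot"])
import pickle; pickle.dump(p,open("f.pkl","wb"))
save(p,"f.png",(60,150,380,390),2.5)
for l,z in dict(fixture=0,mouth=0,lift_plate=.014,follower=.005,gauge_arm=.082).items():
    for d in arm.tip_of(p,l)[:1]: print(l,round(d["conf"],2),np.round(d["position"]),toz(p,d["position"],z).round(4))
E
```

```text
time_s: 9.25
eef_pos: [0.4876, 0.1977, 0.1668]
tool_rot: [-3.141, -0.0, -2.921]
force: [-0.7, -0.9, -3.0]
gripper_width: 0.316
grasp_force: 61.1
[0.4876802  0.19750003 0.16697886] [-3.14144306e+00 -1.32936971e-04 -2.92108786e+00]
fixture 0.78 [287. 207.] [0.6446 0.0934 0.    ]
mouth 0.77 [263. 203.] [0.6113 0.0842 0.    ]
lift_plate 0.69 [294. 203.] [0.6444 0.0937 0.014 ]
```

View pics/f.png

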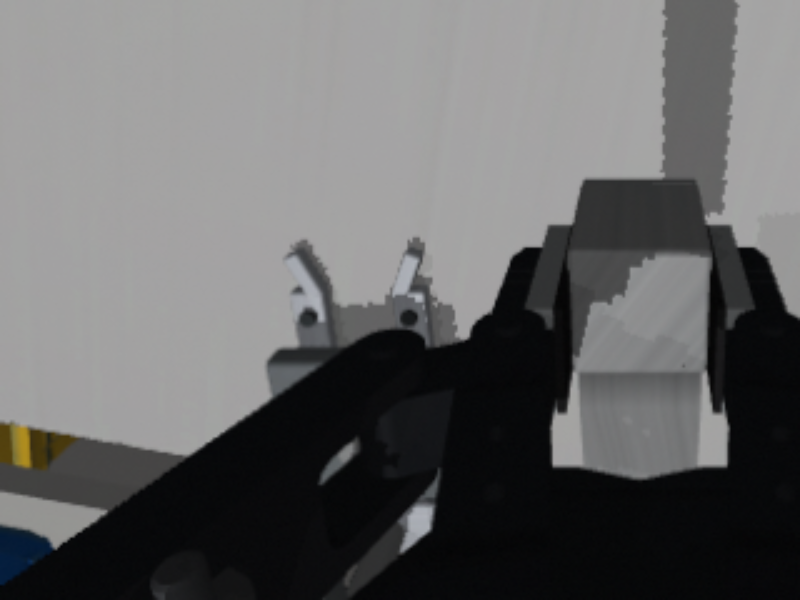

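Run:
```python
from h import *
import pickle; p=pickle.load(open("f.pkl","rb"))
g=lambda u,v:toz(p,(150+(v+.5)/2.5-.5,60+(u+.5)/2.5-.5),.008)
a,b=g(308,317),g(409,317); m=(a+b)/2
print(a,b,np.linalg.norm(a-b),"heading",np.arctan2(*(b-a)[1::-1])-np.pi/2, m)
for n,(u,v) in dict(ltip=(298,248),rtip=(413,246),lneck=(330,305),rneck=(390,297)).items(): print(n,g(u,v))
# back-projection check of the fixture model
for F,h in [((.6446,.0934),.27),((.6446,.0934),.22)]:
  c,s=np.cos(h),np.sin(h)
  for q in [(-.035,.0165,.008),(-.035,-.0165,.008),(-.054,.0225,.008),(-.054,-.0225,.008)]:
    X=[F[0]+c*q[0]-s*q[1],F[1]+s*q[0]+c*q[1],q[2]]; u=proj(p,X)[0]; print(h,((u-[60,150]+.5)*2.5).round())
```

```text
[0.63032567 0.06520594 0.008     ] [0.61943447 0.11304731 0.008     ] 0.04906541422990208 heading 0.22383748070633502 [0.62488007 0.08912662 0.008     ]
ltip [0.59403633 0.05780888 0.008     ]
rtip [0.58108675 0.11032853 0.008     ]
lneck [0.62128046 0.07508295 0.008     ]
rneck [0.61048998 0.10284315 0.008     ]
0.27 [385. 289.]
0.27 [317. 292.]
0.27 [392. 253.]
0.27 [297. 257.]
0.22 [389. 291.]
0.22 [320. 290.]
0.22 [398. 255.]
0.22 [302. 254.]
```

```bash
python3 -m crank '[[3.7,0,0,0,0,0],[3.7,-2,0,0,0,0],[0,-4,0,0,0,0],[0,-4,0,0,0,0],[0,-3.6,0,0,0,0],[0,0,4,0,0,0],[0,0,4,0,0,0],[0,0,3,0,0,0],[0,0,2,0,0,0],[0,0,0.5,0,0,0]]'
python3 -m crank '[[0,0,0.2,0,0,0],[0,0,0,0,0,0],[0,0,0,0,0,0]]'
python3 - <<'E'
from h import *
s=arm.sense(); F=np.array([.6446,.0942]);h=.225
d=s["eef_pos"][:2]-F;print(s["eef_pos"],s["tool_rot"],s["force"],[np.cos(h)*d[0]+np.sin(h)*d[1],-np.sin(h)*d[0]+np.cos(h)*d[1]])
a=cam("top");b=cam("side")
cv2.imwrite("pics/g.png",np.hstack([cv2.resize(a["frame"][140:240,230:330,::-1],(400,400)),cv2.resize(b["frame"][190:290,230:330,::-1],(400,400))]))
E
```

```text
time_s: 10.55
eef_pos: [0.4439, 0.0489, 0.0297]
tool_rot: [3.141, -0.003, -2.921]
force: [0.0, -1.0, -3.0]
gripper_width: 0.32
grasp_force: 61.1
time_s: 10.85
eef_pos: [0.4463, 0.0494, 0.0312]
tool_rot: [-3.141, 0.002, -2.92]
force: [0.4, 0.4, -1.9]
gripper_width: 0.312
grasp_force: 61.1
[0.44627293 0.04936228 0.0312183 ] [-3.14139914e+00  1.97934552e-03 -2.92041964e+00] [ 0.36562585  0.382041   -1.88002488] [np.float64(-0.20333164257212202), np.float64(0.0005404882947058279)]
```

View pics/g.png

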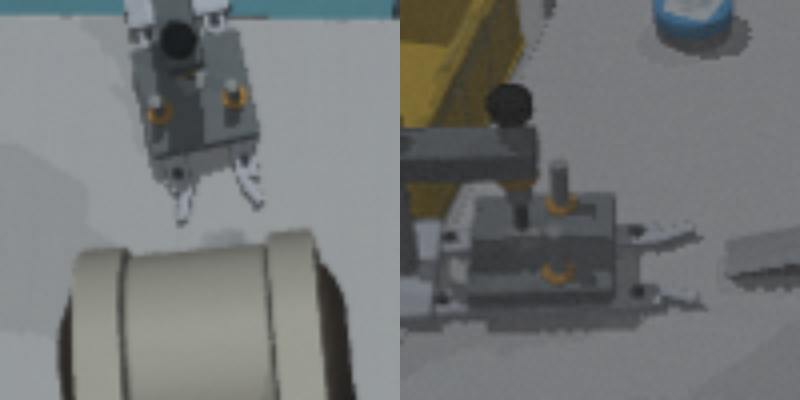

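```bash
python3 -m crank '[[0,0,0.3,0,0,0],[0,0,0.3,0,0,0],[0,0,0.1,0,0,0],[0,0,0,0,0,0],[0,0,0,0,0,0]]'
```

```text
time_s: 11.45
eef_pos: [0.4458, 0.0493, 0.0238]
tool_rot: [-3.141, 0.001, -2.92]
force: [-3.3, 0.2, 7.2]
gripper_width: 0.315
grasp_force: 62.5
```

```bash
python3 -m crank '[[0,0,-0.04,0,0,0],[0,0,0,0,0,0],[-0.5,0,0,0,0,0],[-0.5,0,0,0,0,0],[-0.5,0,0,0,0,0],[-0.5,0,0,0,0,0],[0,0,0,0,0,0],[0,0,0,0,0,0]]'
```

```text
time_s: 12.25
eef_pos: [0.4659, 0.0538, 0.0239]
tool_rot: [-3.141, 0.002, -2.92]
force: [1.8, 0.7, 3.9]
gripper_width: 0.314
grasp_force: 62.1
```

```bash
python3 -m crank '[[-0.5,0,0,0,0,0],[-0.5,0,0,0,0,0],[-0.5,0,0,0,0,0],[-0.5,0,0,0,0,0],[-0.5,0,0,0,0,0],[-0.5,0,0,0,0,0],[0,0,0,0,0,0],[0,0,0,0,0,0]]'
python3 - <<'E'
from h import *
s=arm.sense(); F=np.array([.6446,.0942]);h=.225
d=s["eef_pos"][:2]-F;print([np.cos(h)*d[0]+np.sin(h)*d[1],-np.sin(h)*d[0]+np.cos(h)*d[1]],s["ft_torque"])
a=cam("top");b=cam("side")
cv2.imwrite("pics/i.png",np.hstack([cv2.resize(a["frame"][140:240,230:330,::-1],(400,400)),cv2.resize(b["frame"][190:290,230:330,::-1],(400,400))]))
E
```

```text
time_s: 13.05
eef_pos: [0.4948, 0.0603, 0.0239]
tool_rot: [-3.141, 0.001, -2.92]
force: [1.1, -0.3, 5.1]
gripper_width: 0.315
grasp_force: 62.4
[np.float64(-0.15356410673826518), np.float64(0.00036112910131291115)] [-0.0055855  -0.12623425  0.05487142]
```

View pics/i.png

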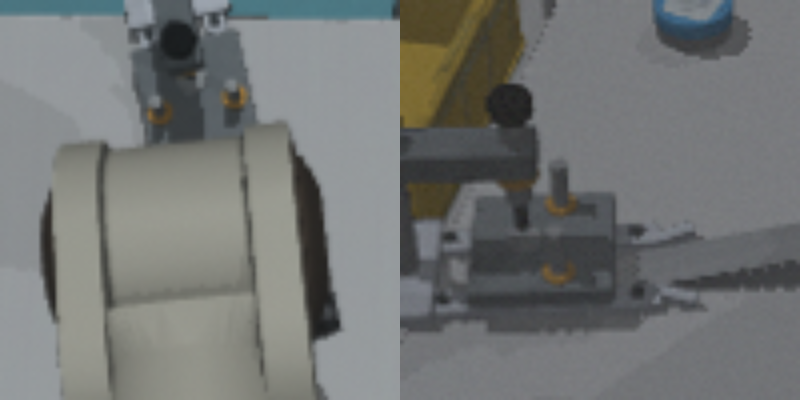

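```bash
cat > m.py <<'E'
from h import *
import sys
F=np.array([.6446,.0942]);h=.225; u=np.array([np.cos(h),np.sin(h)]); f=[];x=[]
for i in range(int(sys.argv[1])):
    arm.camera("side"); s=arm.sense(); f.append(s["force"]); x.append(s["eef_pos"])
f=np.array(f);x=np.mean(x,0);d=x[:2]-F
pu=-f[:,:2]@u
print("t %.2f tip %.1f lat %.1f z %.1f | push %.2f +- %.2f  side %.2f fz %.2f"%(s["time_s"],1000*d@u+134,1000*(d[1]*u[0]-d[0]*u[1]),x[2]*1e3,pu.mean(),pu.std()/len(pu)**.5,(f[:,1]*u[0]-f[:,0]*u[1]).mean(),f[:,2].mean()))
E
python3 m.py 6
python3 -m crank '[[-0.5,0,0,0,0,0],[-0.5,0,0,0,0,0],[-0.5,0,0,0,0,0],[-0.5,0,0,0,0,0],[-0.4,0,0,0,0,0],[0,0,0,0,0,0]]' && python3 m.py 6
```

```text
t 13.45 tip -19.6 lat 0.4 z 23.9 | push -0.80 +- 0.12  side 0.14 fz 5.30
time_s: 14.05
eef_pos: [0.5181, 0.0656, 0.0238]
tool_rot: [-3.141, 0.001, -2.92]
force: [-0.9, -0.4, 7.3]
gripper_width: 0.317
grasp_force: 62.6
t 14.35 tip 4.3 lat 0.3 z 23.9 | push -0.01 +- 0.12  side 0.25 fz 6.37
```

```bash
for i in 1; do python3 -m crank '[[-0.3,0,0,0,0,0],[-0.3,0,0,0,0,0],[0,0,0,0,0,0]]' >/dev/null && python3 m.py 3; python3 -m crank '[[-0.3,0,0,0,0,0],[-0.2,0,0,0,0,0],[0,0,0,0,0,0]]' >/dev/null && python3 m.py 3; python3 -m crank '[[-0.3,0,0,0,0,0],[0,0,0,0,0,0]]' >/dev/null && python3 m.py 3; python3 -m crank '[[-0.3,0,0,0,0,0],[0,0,0,0,0,0]]' >/dev/null && python3 m.py 3; done
```

```text
t 14.80 tip 10.0 lat 0.3 z 23.9 | push 1.64 +- 0.21  side -0.08 fz 7.12
t 15.25 tip 13.9 lat 0.3 z 23.8 | push 7.96 +- 0.11  side 0.12 fz 12.57
t 15.60 tip 16.9 lat 0.2 z 23.8 | push 8.86 +- 0.09  side 0.48 fz 12.50
t 15.95 tip 19.9 lat 0.2 z 23.9 | push 8.35 +- 0.32  side 0.03 fz 11.98
```

```bash
cat >> m.py <<'E'
if len(sys.argv)>2 and pu.mean()>float(sys.argv[2]): print("STOP"); sys.exit(1)
E
python3 -m crank '[[-0.3,0,0,0,0,0],[0,0,0,0,0,0]]' >/dev/null && python3 m.py 3 10 && python3 -m crank '[[-0.3,0,0,0,0,0],[0,0,0,0,0,0]]' >/dev/null && python3 m.py 3 10 && python3 -m crank '[[-0.3,0,0,0,0,0],[0,0,0,0,0,0]]' >/dev/null && python3 m.py 3 10 && python3 -m crank '[[-0.3,0,0,0,0,0],[0,0,0,0,0,0]]' >/dev/null && python3 m.py 3 10 && python3 -m crank '[[-0.3,0,0,0,0,0],[0,0,0,0,0,0]]' >/dev/null && python3 m.py 3 10
```

```text
t 16.30 tip 22.9 lat 0.2 z 23.9 | push 8.85 +- 0.14  side 0.11 fz 12.10
t 16.65 tip 25.9 lat 0.2 z 23.8 | push 8.25 +- 0.34  side 0.02 fz 11.61
t 17.00 tip 28.9 lat 0.2 z 23.9 | push 8.46 +- 0.04  side 0.07 fz 11.89
t 17.35 tip 31.9 lat 0.2 z 23.9 | push 8.12 +- 0.19  side -0.11 fz 11.78
t 17.70 tip 34.9 lat 0.2 z 23.9 | push 8.24 +- 0.12  side -0.54 fz 11.80
```

```bash
python3 -m crank '[[-0.3,0,0,0,0,0],[0,0,0,0,0,0]]' >/dev/null && python3 m.py 3 9.5 && python3 -m crank '[[-0.3,0,0,0,0,0],[0,0,0,0,0,0]]' >/dev/null && python3 m.py 3 9.5 && python3 -m crank '[[-0.3,0,0,0,0,0],[0,0,0,0,0,0]]' >/dev/null && python3 m.py 3 9.5 && python3 -m crank '[[-0.3,0,0,0,0,0],[0,0,0,0,0,0]]' >/dev/null && python3 m.py 3 9.5 && python3 -m crank '[[-0.3,0,0,0,0,0],[0,0,0,0,0,0]]' >/dev/null && python3 m.py 3 9.5
```

```text
t 18.05 tip 37.9 lat 0.2 z 23.8 | push 8.51 +- 0.39  side -0.00 fz 11.93
t 18.40 tip 40.9 lat 0.2 z 23.9 | push 8.87 +- 0.38  side 0.60 fz 11.80
t 18.75 tip 43.9 lat 0.1 z 23.9 | push 8.17 +- 0.30  side 0.05 fz 11.63
t 19.10 tip 46.7 lat 0.1 z 23.8 | push 9.23 +- 0.42  side 0.49 fz 12.65
t 19.45 tip 49.1 lat 0.1 z 23.9 | push 13.38 +- 0.19  side 0.07 fz 14.55
STOP
```

```bash
python3 -m crank '[[-0.1,0,0,0,0,0],[0,0,0,0,0,0],[0,0,0,0,0,0]]' >/dev/null && python3 m.py 8
```

```text
t 20.15 tip 49.5 lat 0.1 z 23.9 | push 16.35 +- 0.16  side 0.16 fz 16.83
```

```bash
python3 -m crank '[[0,0,0,0,0,0],[0,0,0,0,0,0],[0,0,0,0,0,0],[0,0,0,0,0,0],[0,0,0,0,0,0],[0,0,0,0,0,0]]' 6 && python3 m.py 2; python3 -m crank '[[0,0,-1,0,0,0],[0,0,-3,0,0,0],[0,0,-4,0,0,0],[0,0,-4,0,0,0],[0,0,0,0,0,0],[0,0,0,0,0,0]]'
python3 - <<'E'
from h import *
p=cam("wrist"); save(p,"j.png")
s=arm.sense(); c=Ro.from_euler('xyz',s["tool_rot"])
for l in("wedge","wedge_tip","mouth","fixture"):
    for d in arm.tip_of(p,l)[:1]: print(l,round(d["conf"],2),np.round(d["position"]),toz(p,d["position"],0).round(4))
E
```

```text
time_s: 20.75
eef_pos: [0.5645, 0.0761, 0.0232]
tool_rot: [3.142, -0.0, -2.92]
force: [0.0, -0.5, 0.3]
gripper_width: 0.7
grasp_force: 0.0
t 20.85 tip 51.9 lat 0.2 z 23.3 | push 0.05 +- 0.30  side 0.25 fz -0.08
time_s: 21.45
eef_pos: [0.5651, 0.0761, 0.1449]
tool_rot: [-3.141, 0.003, -2.92]
force: [0.2, -0.2, -0.7]
gripper_width: 0.699
grasp_force: 0.0
wedge 0.57 [190. 314.] [0.5644 0.0744 0.    ]
fixture 0.59 [262. 314.] [0.6465 0.0926 0.    ]
```

View pics/j.png

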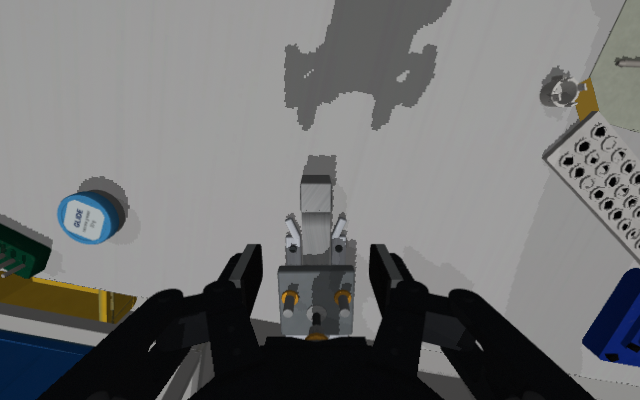

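```bash
python3 -c "
from workcell import arm
print(arm.close_job())"
```

```text
the job is handed in; nothing more can be done
None
```

I slid the wedge in under the plate until I felt the pin, about 39 mm of push after the plate began to lift, let go, backed off and handed the job in; the pin load is an estimate of roughly 4 to 9 N, and no verdict came back.

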